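# Uncouple the drive rod of the bottle shaker

### The arm

A 6-joint arm with a two-finger parallel gripper is mounted at the origin on the work surface. World frame = base frame: x ahead of the robot, y to its left, z up, the work surface at z = 0. Lengths are in m, angles in rad, forces in N, time in s.
With the tool pointing down it reaches from about 0.275 to 0.725 m from the base axis. Payload 5.6 kg.
Tool frame: the origin (TCP) lies on the centre line of the jaws, within the pads' length; the fingertips stand 8 mm ahead of it and the grasp point (between the pads) lies 11 mm behind it; y points along the fingers, x is the direction in which the jaws open and shut, and the axes are right-handed (so a half turn about y gives the same grasp; the last joint's range is limited). The gripper opens to 85 mm and grips with 20 to 120 N. Pads are 22 mm wide; open, the fingers measure 114 mm over their backs; the gripper's body (76 mm by 85 mm) begins 54 mm behind the grasp point. The pads swing forward as they close: fully open they stand 13 mm farther back than shut.
Start: joints at [-0.846, 0.255, 0.108, 0, -1.424, -0.285], TCP at [0.234, -0.498, 0.239] pointing down, gripper open.
Joint ranges: [-2.95, 2.95], [-1.21, 1.97], [-1.09, 1.5], [-2.87, 1.71], [-2.94, -0.07], [-3.05, 3.05]. Speed limits (rad/s): [2.57, 2.57, 3.14, 3.14, 3.14, 3.14].

### API

Orientations are given as a 3x3 rotation matrix whose columns are the frame's x, y, z axes.
In Python, from workcell import sense, camera, close_job, search_frame, regions_of, place_of gives the robot as it stands.
- The arm moves only by the shell command python3 -m handwheel 'ROWS' [FORCE]. ROWS is JSON, a list of rows, each an object of numbers: "dx", "dy", "dz": the shift along the tool's x, y, z in m; "spin": the turn about the tool's y in degrees; "jaw": the finger opening in m, from 0 to 0.0854. In form: [{"dx": .., "dy": .., "dz": .., "spin": .., "jaw": ..}, ...]. A call has 1 to 20 rows; each row shifts and turns the commanded pose from where the row before left it, along the tool's axes as they then stand; what a row does not reach is not made up. A row lasts 1/12 s, in which the tool goes at most 41.7 mm and 7.16 degrees, less where a joint would pass 70% of its speed; a pose out of reach is approached as far as the arm can. A call is refused whole if a number of a shift passes 0.0417 or a number of a turn 7.16, either way. A call with a gripper value outside its range is refused whole. The fingers move at their own pace and stop on an object; FORCE is the grip in N (left out, the last holds). Time passes only in rows, so rows that do not move let the fingers close. It gives the time, the measured TCP pose, the force and the opening at its end, in the units of the state.
- sense(): the state, without advancing time (a new reading comes with each control period).
- camera(name): name is "scene" or "top" or "wrist"; returns a dict with "image" (420x560x3 uint8, blue, green, red), "intrinsics" (3x3 intrinsics, pixels), "k1" (the pictures are not rectified: a ray, as slopes to the right and down, at radius r is drawn at 1 + k1 r^2 times it, then the intrinsics apply), "rvec" (rotation vector, rad) and "tvec" (3), from world to camera coordinates, as OpenCV has them. Camera axes: x right, y down, z forward; pixel columns grow to the right and rows downward; lengths in m; the calibration is good to about 2 mm. A picture is of the moment at which its call begins. There is no depth.
- close_job(): hands the job in, once; it reports no verdict.
Trained networks look in a picture, given as the dict that the camera call returned (one of the last four; its "shot" number tells which), for a name from the list of things; names that differ only in an ending like _2 or _b are one class to them, and where a whole thing is asked for, a point or a joint stands for the part that bears it (a point fixed in the world has none). Each returns a list of dicts, best first, with "score" (0 to 1); they miss things now and then, are a little off and sometimes report something else, mostly with a low value. They report only what shows in the picture. A call takes as long as a camera call.
- search_frame(picture, label): "position" ([x, y, z] in m, in the coordinates of the camera as it stood for that picture, good to about 4 mm: the middle of the surface that is visible of it).
- regions_of(picture, label): "mask" (420x560 bool, what is visible of it).
- place_of(picture, label): "position" ([x, y, z] in m, in the coordinates of the camera as it stood for that picture, good to about 4 mm: a listed point, or the origin of a listed thing).
The state is a dict: "t": time; "joint_positions": joint angles; "dq": joint speeds; "joint_torque": joint torques, N m; "ee_pos": TCP position; "tcp_rot": TCP orientation; "ft_force": force on the tool from outside, world axes, zero at the start; "wrist_torque": the same for the moment, N m; "opening": opening from 0.0 (shut) to 1.0 (fully open).
Only numpy, scipy, OpenCV 4.12 (cv2) and the standard library are available. Lean on these libraries where they do the work, as an engineer would, in place of code of your own. Each camera call takes 0.05 s, during which the arm holds its last target.

### The job

The crank of the bottle shaker is to be greased: slide the flat cover of its drive well all the way back over the motor housing, pinch the spring latch's sliding thumb plate back towards the fixed thumb plate, and with the latch held back lift the drive rod's end off the crank's ball. Finish while still holding the rod end in the gripper, at least 4 cm above where it sat. Leave the bottle, jar, spanner and vial rack beside the machine where they are.

Things in the scene. Friction and masses are not known exactly. Their poses are not given: they have to be found in the camera images.
- shaker: Bottle shaker fixed to the bench, turned up to 0.2 rad. Cream drive casing, control panel facing the robot. Origin: on the bench below the middle of the drive rod's well. Axes: x from panel back to motor housing, y along the rod towards the carriage, z up. Casing x -75..215, y -125..125, 128 mm high (cover guides 137). Open-topped well in it: x -62..62, y -110..110, floor 50 mm above the bench.
- carriage: Low aluminium deck on the shaker's left (+y) with three lying amber bottles, tops 140 mm above the bench; spans x -118..118, y 255..478 mm of the shaker. Origin coincides with the shaker's. The rod is hinged on it. It is held by the coupled rod; with the rod off the ball it can slide along y, 30 mm either way, against 3 N.
- cover (a joint): Slide of the flat steel cover (150 x 233 x 4 mm, top 133 mm above the bench) over the well: 0 = well covered, 0.140 m = fully open at its stop; grows along the shaker's +x. Starts between 0 and 0.035. About 2 N moves it; it stays where it is left.
- cover_handle (a point): Middle of the cover's bar handle: a 10 mm thick steel bar, 90 mm long along the shaker's y, on two posts, 155 mm above the bench with 18 mm of room below the bar. At cover value s it is at (-30 mm + s, 0, 155) mm of the shaker.
- rod: Steel drive rod, 14 mm thick, level at the start, 85 mm above the bench. Origin: its hinge pin on the carriage, (0, 230, 85) mm of the shaker; it runs 300 mm along its own -y to the socket, z up. Turns about its x axis only: the head lifts up to 0.30 rad (89 mm) and drops when let go. Latched it cannot be lifted; unlatched 4 to 6 N at the thumb plates lift it. Coupled, it has 1 mm play along y.
- socket (a point): Centre of the socket in the coupler head (steel block 36 mm wide, reaching 20 mm before and 24 mm behind this point along the rod, top 20 mm above the rod's centre line). On the ball's centre when coupled; its height over ball tells how far the rod end is lifted.
- ball (a point): Centre of the 22 mm steel ball on the crank disc, at (0, -70, 85) mm of the shaker. It does not move.
- latch (a joint): Slide of the spring latch on the rod: 0 = latched (a fork reaches under the ball), 0.016 m = pulled fully back to its stop; grows along the rod's +y, from the head towards the fixed plate. The spring resists with 6 N at 0, 14 N at 0.016; let go, it springs shut. From about 0.013 on the head is free of the ball.
- latch_plate (a point): Middle of the outer face (towards the head) of the latch's sliding thumb plate, 30 mm above the rod's centre line. Upright steel plate, 30 mm wide across the rod, 5 mm thick, top 36 mm above the centre line (121 mm above the bench). Latched it is 62 mm from the socket; 38 mm of room for a finger lies between it and the head. Moves with the latch.
- fixed_plate (a point): Middle of the outer face (towards the carriage) of the thumb plate fixed on the rod: size and height as the sliding one, 102 mm from the socket. Outer faces are 40 mm apart latched, 24 mm with the latch fully back. As this plate does not give way, centre the closing grip 12 mm from this face, 90 mm from the socket. Keep fingertips 10 mm or more above the rod's centre line.
- reagent_bottle: Bystander: capped amber bottle, 70 mm across, 145 mm high, standing on the bench right of the shaker. Origin at the centre of its foot.
- grease_jar: Bystander: low white jar with black lid, 68 mm across, 62 mm high, on the bench right of the shaker. Origin at the centre of its foot.
- spanner: Bystander: steel spanner, 170 mm long, lying on the bench to the right. Origin at the middle of its underside, x along its length.
- vial_rack: Bystander: white rack with capped vials, 90 x 140 x 46 mm, on the bench to the right. Origin at the centre of its underside.

How it is judged:
By the outcome, as a careful person would: the job done as asked, in the order asked, and still so for the second after the job is handed in, while the arm keeps its last pose, push and grip.
It also fails if it takes over 48 s, if anything falls off the work surface, if the arm or the gripper's body presses on something with over 40 N, if the wrist force passes 120 N, or if a joint passes its speed limit or range.

## Working session

There is one attempt and no reset: what is moved stays moved. The work goes in short steps, Python scripts to look and compute and a shell command to move; the robot and the scene stay as the last step left them, time stands still between calls to the robot, and variables do not carry over. Pictures are saved under pics/ and viewed, and the job is handed in when it is done.

```bash
ls; mkdir -p pics
cat > h.py <<'E'
import numpy as np, cv2
from workcell import sense, camera, close_job, search_frame, regions_of, place_of
def w(pic,p):
    R=cv2.Rodrigues(np.array(pic["rvec"],float))[0]
    return R.T@(np.array(p,float)-np.array(pic["tvec"],float).ravel())
def proj(pic,P):
    R=cv2.Rodrigues(np.array(pic["rvec"],float))[0]
    c=R@np.array(P,float)+np.array(pic["tvec"],float).ravel()
    s=c[:2]/c[2]; s=s*(1+pic["k1"]*(s@s))
    K=np.array(pic["intrinsics"]); return K[0,0]*s[0]+K[0,2],K[1,1]*s[1]+K[1,2]
E
python3 - <<'E'
from h import *
s=sense(); print({k:np.round(v,3).tolist() for k,v in s.items()})
for n in ["scene","top"]:
    p=camera(n); cv2.imwrite(f"pics/{n}0.png",p["image"])
    for l in ["shaker","carriage","cover_handle","rod","ball","socket","latch_plate","fixed_plate","reagent_bottle","grease_jar","spanner","vial_rack"]:
        r=place_of(p,l)
        print(n,l,[(np.round(w(p,q["position"]),4).tolist(),round(q["score"],2)) for q in r[:2]])
E
```

```text
pics
{'t': 0.0, 'joint_positions': [-0.846, 0.256, 0.107, -0.0, -1.424, -0.285], 'dq': [-0.002, -0.001, 0.001, 0.001, 0.0, 0.002], 'joint_torque': [0.001, -38.663, 23.794, 5.365, -0.006, 0.0], 'ee_pos': [0.234, -0.497, 0.238], 'tcp_rot': [[-0.426, -0.001, -0.905], [0.905, 0.002, -0.426], [0.002, -1.0, 0.0]], 'ft_force': [-0.384, -0.034, -0.307], 'wrist_torque': [0.048, -0.025, -0.025], 'opening': 0.998}
scene shaker []
scene carriage []
scene cover_handle [([0.5458, -0.0107, 0.1597], 0.75)]
scene rod [([0.5506, 0.2143, 0.0871], 0.53)]
scene ball [([0.6684, -0.4092, -0.0019], 0.72)]
scene socket [([0.5466, 0.2168, 0.0908], 0.68)]
scene latch_plate []
scene fixed_plate []
scene reagent_bottle [([0.425, -0.3787, -0.0011], 0.91)]
scene grease_jar [([0.5531, -0.3754, 0.0015], 0.91), ([0.4287, -0.3777, 0.0016], 0.47)]
scene spanner [([0.4615, -0.4857, -0.0052], 0.69)]
scene vial_rack [([0.6669, -0.4089, -0.0016], 0.96)]
top shaker [([0.5578, -0.0114, -0.0004], 0.66), ([0.669, -0.411, -0.0018], 0.43)]
top carriage [([0.4288, -0.3744, 0.004], 0.56)]
top cover_handle [([0.5456, -0.0135, 0.1561], 0.59)]
top rod [([0.6709, -0.4113, -0.0039], 0.73), ([0.5498, 0.2139, 0.0872], 0.58)]
top ball []
top socket []
top latch_plate []
top fixed_plate []
top reagent_bottle [([0.4306, -0.3762, -0.0012], 0.58)]
top grease_jar [([0.5565, -0.3722, 0.0019], 0.61), ([0.5597, -0.0113, -0.0019], 0.43)]
top spanner [([0.4597, -0.4896, 0.0009], 0.71)]
top vial_rack [([0.6713, -0.4113, -0.0033], 0.78)]
```

View pics/scene0.png

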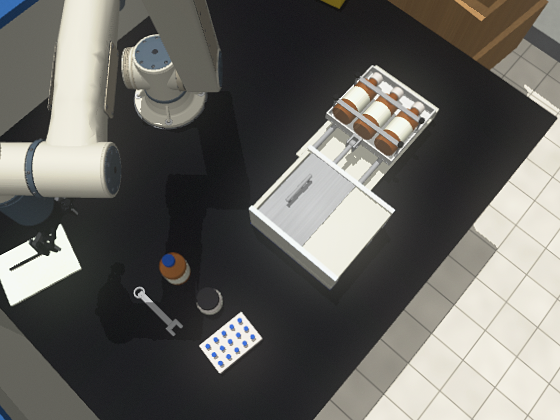

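View pics/top0.png

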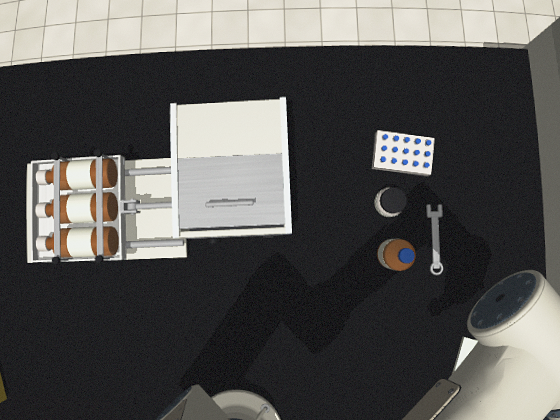

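The scene shows the cover nearly closed, with its handle at (300,190) in the scene view and (230,202) in the top view. The bystanders are to the right, and the rod hinge shows at about (130,207) in the top view. Next I'll fit the shaker's yaw by overlay.

```bash
cat >> h.py <<'E'
def sh(o,yaw,q):
    c,s=np.cos(yaw),np.sin(yaw); q=np.array(q,float)
    return np.array([o[0]+c*q[0]-s*q[1],o[1]+s*q[0]+c*q[1],q[2]])
E
python3 - <<'E'
from h import *
from scipy.optimize import least_squares
p=camera("top"); im=p["image"]
big=cv2.resize(im[85:275,10:310],None,fx=2.6,fy=2.6,interpolation=cv2.INTER_CUBIC)
for yaw,col in ((0.035,(0,0,255)),):
    o=(0.557,-0.012)
    for P in [[-75,125,137],[-75,-125,137],[215,125,137],[215,-125,137],[-118,255,50],[-30+17,-45,155],[-30+17,45,155],[0,230,92],[-75,-125,0],[-75,125,0]]:
        u,v=proj(p,sh(o,yaw,np.array(P)/1000)); print(P,round(u,1),round(v,1))
        cv2.circle(big,(int((u-10+.5)*2.6),int((v-85+.5)*2.6)),4,col,1)
cv2.imwrite("pics/top1.png",big)
E
```

```text
[-75, 125, 137] 172.3 238.0
[-75, -125, 137] 291.4 231.4
[215, 125, 137] 168.0 103.8
[215, -125, 137] 283.4 95.7
[-118, 255, 50] 128.7 259.7
[-13, -45, 155] 250.6 203.1
[-13, 45, 155] 206.9 205.6
[0, 230, 92] 130.6 207.1
[-75, -125, 0] 290.8 232.7
[-75, 125, 0] 187.4 238.4
```

View pics/top1.png

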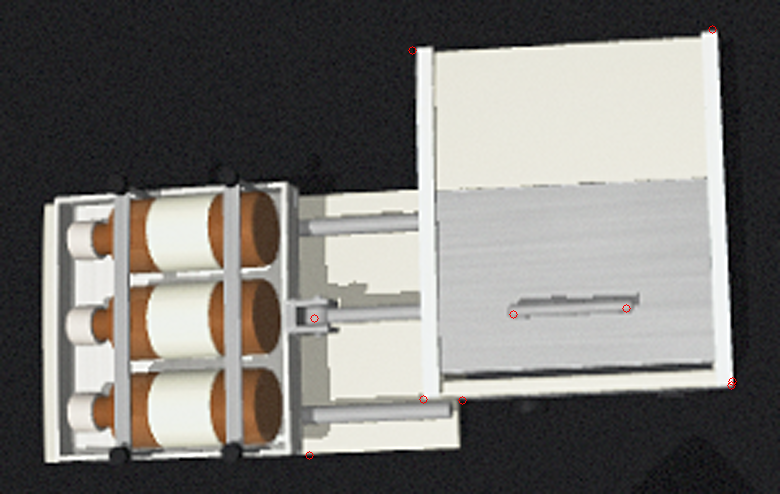

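Run:
```python
from h import *
from scipy.optimize import least_squares
p=camera("top"); im=p["image"]
obs={(-75,125,137):(424,397),(-75,-125,137):(733,384),(215,125,137):(417,47),(215,-125,137):(718,33)}
P=list(obs); uv=np.array([[obs[k][0]/2.6+10-.5,obs[k][1]/2.6+85-.5] for k in P])
f=lambda x:np.ravel(np.array([proj(p,sh(x[:2],x[2],np.array(k)/1000)) for k in P])-uv)
r=least_squares(f,[.557,-.012,.03]); print(r.x,np.round(r.fun,1)); o=r.x[:2];yaw=r.x[2]
for n in("top","scene"):
    p=camera(n)
    b=(250,50) if n=="scene" else (10,85)
    big=cv2.resize(p["image"][b[1]:b[1]+240,b[0]:b[0]+300],None,fx=2.5,fy=2.5,interpolation=cv2.INTER_CUBIC)
    for q in [[-75,125,137],[-75,-125,137],[215,125,137],[215,-125,137],[-12,-45,160],[-12,45,160],[0,230,92]]:
        u,v=proj(p,sh(o,yaw,np.array(q)/1000))
        cv2.circle(big,(int((u-b[0]+.5)*2.5),int((v-b[1]+.5)*2.5)),4,(0,0,255),1)
    cv2.imwrite(f"pics/{n}2.png",big)
```

```text
[ 0.55670881 -0.01330863  0.01903993] [-0.3 -0.   0.   0.3  0.3  0.3 -0.  -0.6]
```

View pics/top2.png

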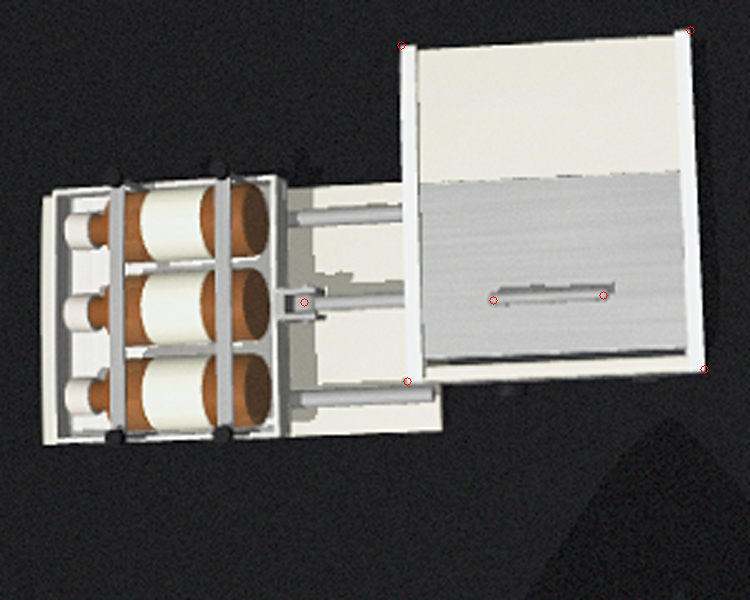

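View pics/scene2.png

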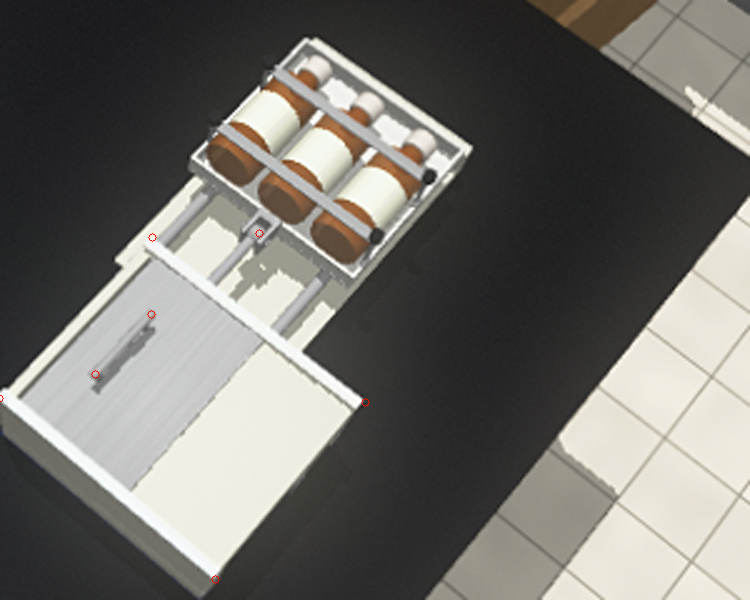

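Pose: origin about (0.557, −0.013), yaw about 0.02. The handle is near (0.545, −0.013, 0.155), so s≈0.018. That fits the given heights, so I'll move to a point in front of the handle, turn the tool and shut the jaws.

```bash
python3 -m handwheel '[{"spin":6,"jaw":0},{"spin":6,"jaw":0},{"spin":6,"jaw":0},{"spin":6,"jaw":0},{"dx":0.034,"dz":-0.018},{"dx":0.034,"dz":-0.018},{"dx":0.034,"dz":-0.018},{"dx":0.034,"dz":-0.018},{"dx":0.034,"dz":-0.018},{"dx":0.034,"dz":-0.018},{"dx":0.034,"dz":-0.018},{"dx":0.034,"dz":-0.018},{"dx":0.034,"dz":-0.018},{"dx":0.034,"dz":-0.018},{"dx":0.034,"dz":-0.018},{"dx":0.034,"dz":-0.018},{"dx":0.034,"dz":-0.018},{"dx":0.034,"dz":-0.018},{"dx":0}]' 30
python3 - <<'E'
from h import *
s=sense(); print(s["t"],s["ee_pos"],s["tcp_rot"],s["opening"])
p=camera("wrist"); cv2.imwrite("pics/w1.png",p["image"])
print([(w(p,q["position"]),q["score"]) for q in place_of(p,"cover_handle")], [(w(p,q["position"]),q["score"]) for q in search_frame(p,"cover_handle")])
E
```

```text
1.5 [ 0.23418038 -0.49763747  0.23926544] [[-4.25783271e-01 -4.54045671e-05 -9.04825179e-01]
 [ 9.04825179e-01  3.27677184e-05 -4.25783272e-01]
 [ 4.89815618e-05 -9.99999998e-01  2.71312492e-05]] 0.9995096185852289
[] []invalid input at $[0]: expected keys dx, dy, dz, spin, jaw
```

View pics/w1.png

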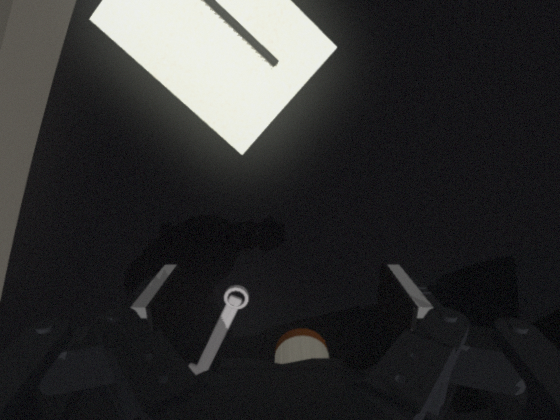

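The move was refused because every row needs all five keys. The wrist view shows only the start area: spanner, bottle and open fingers.

```bash
python3 -m handwheel '[{"dx":0,"dy":0,"dz":0,"spin":6,"jaw":0},{"dx":0,"dy":0,"dz":0,"spin":6,"jaw":0},{"dx":0,"dy":0,"dz":0,"spin":6,"jaw":0},{"dx":0,"dy":0,"dz":0,"spin":6,"jaw":0},{"dx":0.034,"dy":0,"dz":-0.018,"spin":0,"jaw":0},{"dx":0.034,"dy":0,"dz":-0.018,"spin":0,"jaw":0},{"dx":0.034,"dy":0,"dz":-0.018,"spin":0,"jaw":0},{"dx":0.034,"dy":0,"dz":-0.018,"spin":0,"jaw":0},{"dx":0.034,"dy":0,"dz":-0.018,"spin":0,"jaw":0},{"dx":0.034,"dy":0,"dz":-0.018,"spin":0,"jaw":0},{"dx":0.034,"dy":0,"dz":-0.018,"spin":0,"jaw":0},{"dx":0.034,"dy":0,"dz":-0.018,"spin":0,"jaw":0},{"dx":0.034,"dy":0,"dz":-0.018,"spin":0,"jaw":0},{"dx":0.034,"dy":0,"dz":-0.018,"spin":0,"jaw":0},{"dx":0.034,"dy":0,"dz":-0.018,"spin":0,"jaw":0},{"dx":0.034,"dy":0,"dz":-0.018,"spin":0,"jaw":0},{"dx":0.034,"dy":0,"dz":-0.018,"spin":0,"jaw":0},{"dx":0.034,"dy":0,"dz":-0.018,"spin":0,"jaw":0},{"dx":0,"dy":0,"dz":0,"spin":0,"jaw":0}]' 30
python3 - <<'E'
from h import *
s=sense(); print(s["t"],s["ee_pos"],s["tcp_rot"],s["opening"])
p=camera("wrist"); cv2.imwrite("pics/w2.png",p["image"])
print([(w(p,q["position"]),q["score"]) for q in place_of(p,"cover_handle")])
E
```

```text
t: 3.23
ee_pos: [0.4782, -0.0118, 0.2386]
tcp_rot: [[-0.025, -0.0, -1.0], [1.0, 0.001, -0.025], [0.001, -1.0, 0.0]]
ft_force: [-0.2, -0.6, -0.6]
opening: 0.002
3.2333 [ 0.47822616 -0.01179713  0.23856252] [[-2.52481780e-02 -9.18300681e-05 -9.99681210e-01]
 [ 9.99680802e-01  9.05156254e-04 -2.52482509e-02]
 [ 9.07186248e-04 -9.99999586e-01  6.89472100e-05]] 0.001885610849586902
[]
```

View pics/w2.png

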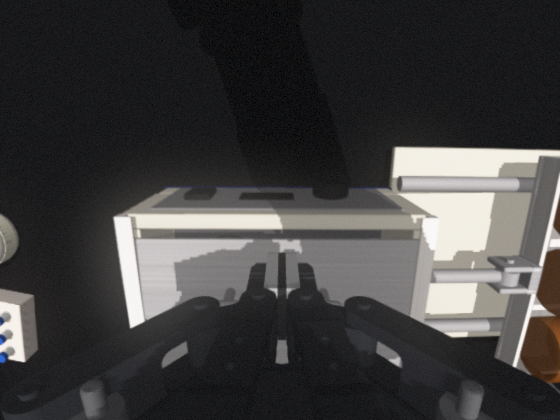

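The wrist view shows the tool square to the cover. The fingers are shut at (280,260), and the rod hinge is at the right, near (510,275). I'll lower and push.

```bash
python3 -m handwheel '[{"dx":0,"dy":0.03,"dz":0,"spin":0,"jaw":0},{"dx":0,"dy":0.03,"dz":0,"spin":0,"jaw":0},{"dx":0,"dy":0.02,"dz":0,"spin":0,"jaw":0},{"dx":0,"dy":0.008,"dz":0,"spin":0,"jaw":0},{"dx":0,"dy":0,"dz":-0.015,"spin":0,"jaw":0},{"dx":0,"dy":0,"dz":-0.015,"spin":0,"jaw":0},{"dx":0,"dy":0,"dz":-0.01,"spin":0,"jaw":0},{"dx":0,"dy":0,"dz":-0.006,"spin":0,"jaw":0},{"dx":0,"dy":0,"dz":-0.006,"spin":0,"jaw":0},{"dx":0,"dy":0,"dz":-0.006,"spin":0,"jaw":0},{"dx":0,"dy":0,"dz":-0.01,"spin":0,"jaw":0},{"dx":0,"dy":0,"dz":-0.012,"spin":0,"jaw":0}]' 30
python3 - <<'E'
from h import *
p=camera("top"); cv2.imwrite("pics/t3.png",cv2.resize(p["image"][60:280,100:320],None,fx=2.5,fy=2.5))
E
```

```text
t: 4.33
ee_pos: [0.5554, -0.0152, 0.1516]
tcp_rot: [[-0.021, -0.002, -1.0], [1.0, -0.0, -0.021], [-0.0, -1.0, 0.002]]
ft_force: [-2.9, -0.7, 1.7]
opening: 0.003
```

View pics/t3.png

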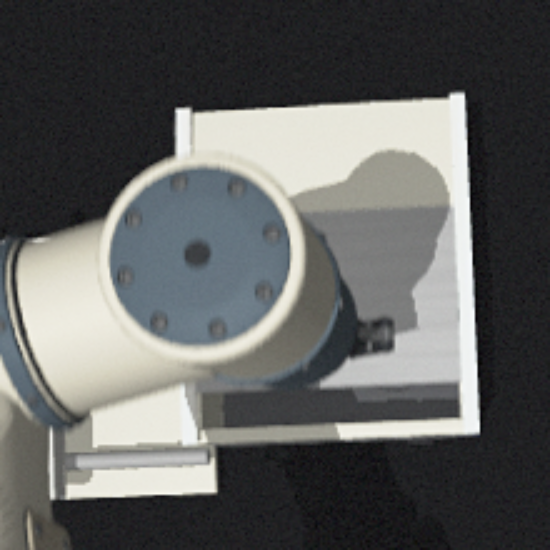

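The push reads −2.9 N and the cover's front edge has moved back to row 387, so the cover is sliding. Continuing to the stop.

```bash
python3 -m handwheel '[{"dx":0,"dy":0,"dz":-0.014,"spin":0,"jaw":0},{"dx":0,"dy":0,"dz":-0.014,"spin":0,"jaw":0},{"dx":0,"dy":0,"dz":-0.014,"spin":0,"jaw":0},{"dx":0,"dy":0,"dz":-0.014,"spin":0,"jaw":0},{"dx":0,"dy":0,"dz":-0.012,"spin":0,"jaw":0},{"dx":0,"dy":0,"dz":-0.01,"spin":0,"jaw":0},{"dx":0,"dy":0,"dz":-0.006,"spin":0,"jaw":0},{"dx":0,"dy":0,"dz":-0.003,"spin":0,"jaw":0}]' 30
```

```text
t: 5.05
ee_pos: [0.6432, -0.0131, 0.1511]
tcp_rot: [[-0.021, -0.001, -1.0], [1.0, -0.0, -0.021], [-0.0, -1.0, 0.001]]
ft_force: [-2.3, -0.7, 0.8]
opening: -0.004
```

```bash
python3 -m handwheel '[{"dx":0,"dy":0,"dz":-0.003,"spin":0,"jaw":0},{"dx":0,"dy":0,"dz":-0.002,"spin":0,"jaw":0}]' 30
```

```text
t: 5.22
ee_pos: [0.6477, -0.013, 0.1511]
tcp_rot: [[-0.021, -0.001, -1.0], [1.0, -0.0, -0.021], [-0.0, -1.0, 0.001]]
ft_force: [-2.6, 0.2, -0.3]
opening: -0.0
```

```bash
python3 -m handwheel '[{"dx":0,"dy":0,"dz":-0.002,"spin":0,"jaw":0},{"dx":0,"dy":0,"dz":-0.002,"spin":0,"jaw":0},{"dx":0,"dy":0,"dz":0,"spin":0,"jaw":0}]' 30
```

```text
t: 5.47
ee_pos: [0.6492, -0.013, 0.1511]
tcp_rot: [[-0.021, -0.006, -1.0], [1.0, -0.0, -0.021], [-0.0, -1.0, 0.006]]
ft_force: [-11.0, -0.7, 4.7]
opening: 0.002
```

The force jumped to 11 N at x=0.649, so the cover is at its stop. I'll back off, raise, open to 72 mm and look.

```bash
python3 -m handwheel '[{"dx":0,"dy":0,"dz":0.01,"spin":0,"jaw":0},{"dx":0,"dy":-0.03,"dz":0.005,"spin":0,"jaw":0},{"dx":0,"dy":-0.03,"dz":0.005,"spin":0,"jaw":0.072},{"dx":0,"dy":-0.03,"dz":0.005,"spin":0,"jaw":0.072},{"dx":0,"dy":0,"dz":0,"spin":0,"jaw":0.072},{"dx":0,"dy":0,"dz":0,"spin":0,"jaw":0.072},{"dx":0,"dy":0,"dz":0,"spin":0,"jaw":0.072}]' 30
python3 - <<'E'
from h import *
for n in("wrist","top","scene"):
    p=camera(n); cv2.imwrite(f"pics/{n}4.png",p["image"])
    for l in ["latch_plate","fixed_plate","socket","rod","cover_handle"]:
        print(n,l,[(np.round(w(p,q["position"]),4).tolist(),round(q["score"],2)) for q in place_of(p,l)[:2]])
print(sense()["t"])
E
```

```text
t: 6.05
ee_pos: [0.6273, -0.013, 0.2413]
tcp_rot: [[-0.021, 0.001, -1.0], [1.0, 0.001, -0.021], [0.001, -1.0, -0.001]]
ft_force: [-0.0, -0.6, -0.0]
opening: 0.715
wrist latch_plate [([0.5576, -0.024, 0.1167], 0.65)]
wrist fixed_plate [([0.5522, 0.0186, 0.1154], 0.78)]
wrist socket [([0.5614, -0.0824, 0.0839], 0.61), ([0.5592, -0.0124, 0.003], 0.43)]
wrist rod [([0.5499, 0.2145, 0.084], 0.87)]
wrist cover_handle [([0.6693, -0.0095, 0.1585], 0.94)]
top latch_plate [([0.5561, -0.0178, 0.1138], 0.46)]
top fixed_plate [([0.5542, 0.0177, 0.1138], 0.68)]
top socket [([0.5542, -0.0852, 0.0884], 0.88), ([0.5555, 0.0166, 0.1164], 0.68)]
top rod [([0.5454, 0.2147, 0.0855], 0.9)]
top cover_handle [([0.6647, -0.01, 0.1533], 0.92)]
scene latch_plate [([0.5557, -0.0165, 0.1172], 0.54)]
scene fixed_plate [([0.5523, 0.0208, 0.1173], 0.82), ([0.4285, -0.3764, -0.0019], 0.63)]
scene socket [([0.5565, -0.0826, 0.0832], 0.81), ([0.5457, -0.082, 0.0881], 0.56)]
scene rod []
scene cover_handle [([0.6682, -0.01, 0.1609], 0.56)]
6.95
```

View pics/wrist4.png

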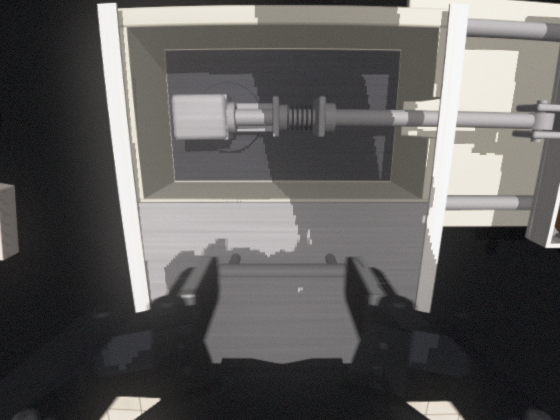

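View pics/scene4.png

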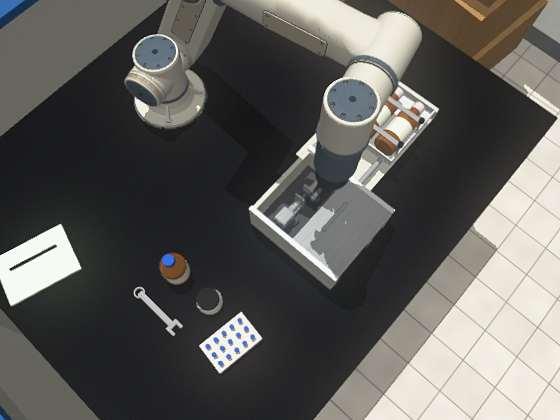

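The well is open and the handle is at x≈0.667, as expected. In the wrist view the sliding plate is at column ~277, the fixed plate at ~321 and the head at 172–228. I'll check the model by overlay.

Run:
```python
from h import *
p=camera("wrist"); o=(.5565,-.013); yaw=.021
big=cv2.resize(p["image"][60:200,140:360],None,fx=3.6,fy=3.6,interpolation=cv2.INTER_CUBIC)
big=np.clip(big*1.8,0,255).astype(np.uint8)
for x in (-15,15):
  for y in (-8,-3,27,32):
    u,v=proj(p,sh(o,yaw,[x/1e3,y/1e3,.121])); cv2.circle(big,(int((u-140+.5)*3.6),int((v-60+.5)*3.6)),3,(0,0,255),1)
  for y in (-90,-46):
    u,v=proj(p,sh(o,yaw,[x*1.2/1e3,y/1e3,.105])); cv2.circle(big,(int((u-140+.5)*3.6),int((v-60+.5)*3.6)),3,(0,255,0),1)
cv2.imwrite("pics/w5.png",big)
```

```text
(no output)
```

View pics/w5.png

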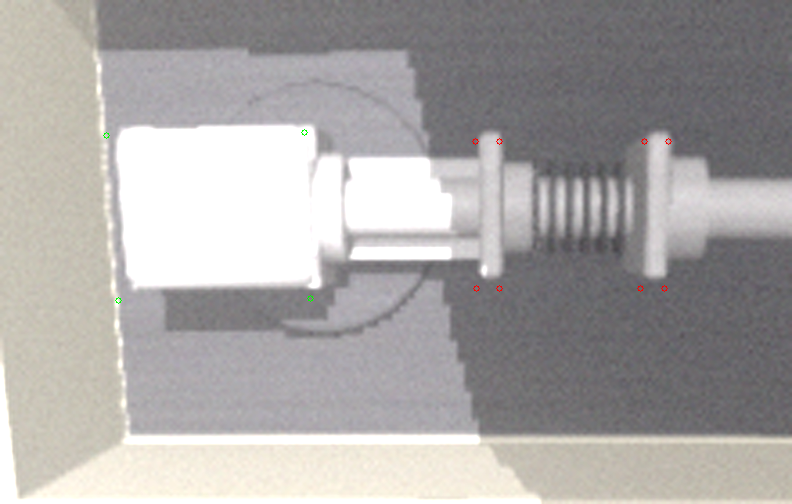

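The overlay agrees within 0.5 mm along y, and the rod sits ~2 mm nearer in x. Grip centre: (0.554, 0.0075). I'll go above it.

```bash
python3 -m handwheel '[{"dx":0.008,"dy":0,"dz":0.024,"spin":0,"jaw":0.072},{"dx":0.007,"dy":0,"dz":0.024,"spin":0,"jaw":0.072},{"dx":0.007,"dy":0,"dz":0.024,"spin":0,"jaw":0.072},{"dx":0,"dy":0.03,"dz":0,"spin":0,"jaw":0.072},{"dx":0,"dy":0.03,"dz":0,"spin":0,"jaw":0.072},{"dx":0,"dy":0.02,"dz":0,"spin":0,"jaw":0.072},{"dx":0,"dy":0.01,"dz":0,"spin":0,"jaw":0.072},{"dx":0,"dy":0,"dz":0,"spin":0,"jaw":0.072},{"dx":0,"dy":0,"dz":0,"spin":0,"jaw":0.072}]' 30
python3 - <<'E'
from h import *
p=camera("wrist"); cv2.imwrite("pics/w6.png",np.clip(p["image"]*1.6,0,255).astype(np.uint8))
E
```

```text
t: 7.75
ee_pos: [0.5552, 0.007, 0.152]
tcp_rot: [[-0.021, 0.001, -1.0], [1.0, -0.001, -0.021], [-0.001, -1.0, -0.001]]
ft_force: [0.6, -0.2, 0.7]
opening: 0.847
```

View pics/w6.png

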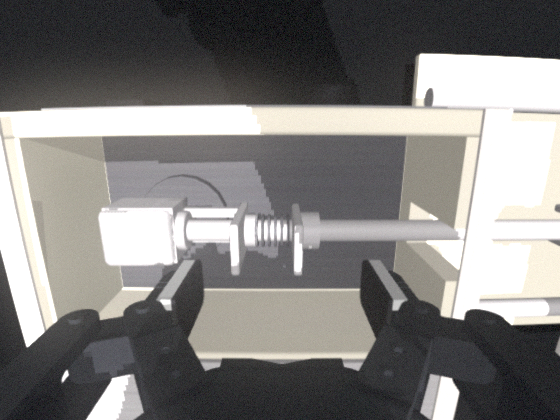

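The fingers straddle the plates: inner faces at columns ~200 and 362, plates 232–301. The wanted grip centre lies at column ~280, which matches the jaw centre, so I'll descend.

```bash
python3 -m handwheel '[{"dx":0.0005,"dy":0.015,"dz":0.001,"spin":0,"jaw":0.072},{"dx":0,"dy":0.012,"dz":0,"spin":0,"jaw":0.072},{"dx":0,"dy":0.01,"dz":0,"spin":0,"jaw":0.072},{"dx":0,"dy":0.006,"dz":0,"spin":0,"jaw":0.072},{"dx":0,"dy":0.003,"dz":0,"spin":0,"jaw":0.072},{"dx":0,"dy":0,"dz":0,"spin":0,"jaw":0.072}]' 45
python3 - <<'E'
from h import *
p=camera("wrist"); cv2.imwrite("pics/w7.png",np.clip(p["image"]*1.6,0,255).astype(np.uint8))
E
```

```text
t: 8.3
ee_pos: [0.5538, 0.0076, 0.1053]
tcp_rot: [[-0.021, -0.0, -1.0], [1.0, -0.0, -0.021], [-0.0, -1.0, 0.0]]
ft_force: [0.1, 0.3, -0.2]
opening: 0.841
```

View pics/w7.png

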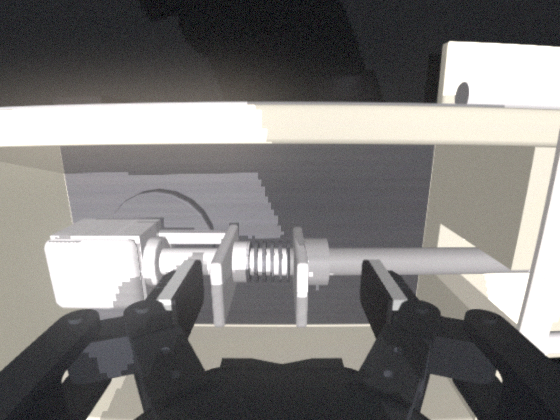

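Both fingers are down beside the plates with no contact force. Closing in stages.

```bash
python3 -m handwheel '[{"dx":0,"dy":0,"dz":0,"spin":0,"jaw":0.04},{"dx":0,"dy":0,"dz":0,"spin":0,"jaw":0.03},{"dx":0,"dy":0,"dz":0,"spin":0,"jaw":0.03},{"dx":0,"dy":0,"dz":0,"spin":0,"jaw":0.03},{"dx":0,"dy":0,"dz":0,"spin":0,"jaw":0.03}]' 45
```

```text
t: 8.77
ee_pos: [0.5547, 0.0051, 0.1076]
tcp_rot: [[-0.021, 0.003, -1.0], [1.0, -0.004, -0.021], [-0.004, -1.0, -0.003]]
ft_force: [-0.5, -8.5, 6.7]
opening: 0.353
```

```bash
python3 -m handwheel '[{"dx":0,"dy":0,"dz":0,"spin":0,"jaw":0.02},{"dx":0,"dy":0,"dz":0,"spin":0,"jaw":0.015},{"dx":0,"dy":0,"dz":0,"spin":0,"jaw":0.015},{"dx":0,"dy":0,"dz":0,"spin":0,"jaw":0.015},{"dx":0,"dy":0,"dz":0,"spin":0,"jaw":0.015}]' 45
python3 - <<'E'
from h import *
p=camera("wrist"); cv2.imwrite("pics/w8.png",np.clip(p["image"]*1.6,0,255).astype(np.uint8))
E
```

```text
t: 9.18
ee_pos: [0.5547, 0.0066, 0.1081]
tcp_rot: [[-0.022, 0.003, -1.0], [1.0, -0.002, -0.022], [-0.002, -1.0, -0.003]]
ft_force: [-3.7, -2.5, 11.8]
opening: 0.266
```

View pics/w8.png

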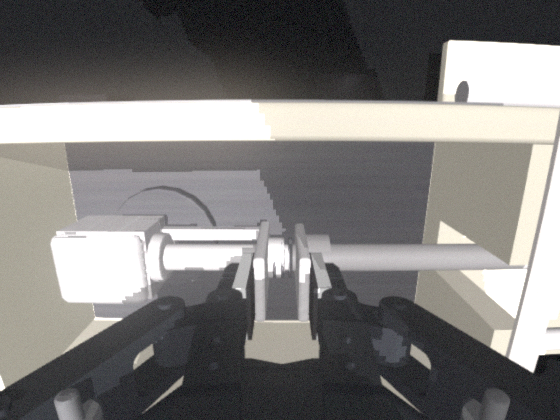

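The opening is 22.7 mm, so the latch is held fully back, and the forces are small. I'll lift along the arc and check partway.

```bash
python3 -m handwheel '[{"dx":0,"dy":0,"dz":0,"spin":0,"jaw":0.012},{"dx":0,"dy":0,"dz":0,"spin":0,"jaw":0.012},{"dx":0.0005,"dy":-0.003,"dz":0,"spin":0,"jaw":0.012},{"dx":0.0005,"dy":-0.003,"dz":0,"spin":0,"jaw":0.012},{"dx":0.0005,"dy":-0.003,"dz":0,"spin":0,"jaw":0.012},{"dx":0.0005,"dy":-0.003,"dz":0,"spin":0,"jaw":0.012},{"dx":0.0005,"dy":-0.003,"dz":0,"spin":0,"jaw":0.012},{"dx":0,"dy":0,"dz":0,"spin":0,"jaw":0.012}]' 60
python3 - <<'E'
from h import *
p=camera("wrist"); cv2.imwrite("pics/w9.png",np.clip(p["image"]*1.6,0,255).astype(np.uint8))
for n in ("wrist","scene"):
  p=camera(n)
  print(n,[(np.round(w(p,q["position"]),4).tolist(),round(q["score"],2)) for q in place_of(p,"socket")[:2]])
E
```

```text
t: 9.9
ee_pos: [0.5544, 0.0095, 0.1192]
tcp_rot: [[-0.021, 0.0, -1.0], [1.0, -0.002, -0.021], [-0.002, -1.0, -0.0]]
ft_force: [8.0, -1.9, -14.1]
opening: 0.266
wrist [([0.5597, -0.0805, 0.102], 0.79)]
scene [([0.5565, -0.0808, 0.1013], 0.7)]
```

View pics/w9.png

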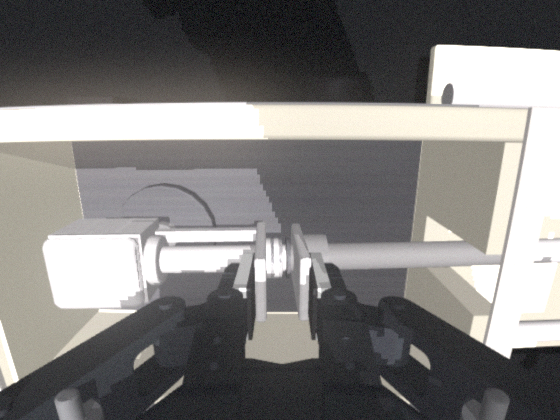

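The socket is at z≈0.1015, 16 mm up, so it's free of the ball and the plates are still clamped. Continuing the lift.

```bash
python3 -m handwheel '[{"dx":0.001,"dy":-0.003,"dz":0,"spin":0,"jaw":0.012},{"dx":0.001,"dy":-0.003,"dz":0,"spin":0,"jaw":0.012},{"dx":0.001,"dy":-0.003,"dz":0,"spin":0,"jaw":0.012},{"dx":0.001,"dy":-0.003,"dz":0,"spin":0,"jaw":0.012},{"dx":0,"dy":0,"dz":0,"spin":0,"jaw":0.012}]' 60
python3 - <<'E'
from h import *
for n in ("wrist","scene"):
  p=camera(n)
  print(n,[(np.round(w(p,q["position"]),4).tolist(),round(q["score"],2)) for q in place_of(p,"socket")[:2]])
E
```

```text
t: 10.57
ee_pos: [0.5542, 0.0134, 0.1308]
tcp_rot: [[-0.022, -0.0, -1.0], [1.0, -0.003, -0.022], [-0.003, -1.0, 0.0]]
ft_force: [10.0, -3.3, -14.5]
opening: 0.264
wrist [([0.5616, -0.0767, 0.1134], 0.59)]
scene [([0.5549, -0.0811, 0.1161], 0.84)]
```

```bash
python3 -m handwheel '[{"dx":0.001,"dy":-0.003,"dz":0,"spin":0,"jaw":0.012},{"dx":0.001,"dy":-0.003,"dz":0,"spin":0,"jaw":0.012},{"dx":0.001,"dy":-0.003,"dz":0,"spin":0,"jaw":0.012},{"dx":0.001,"dy":-0.003,"dz":0,"spin":0,"jaw":0.012},{"dx":0,"dy":0,"dz":0,"spin":0,"jaw":0.012}]' 60
python3 - <<'E'
from h import *
for n in ("wrist","scene"):
  p=camera(n)
  if n=="wrist": cv2.imwrite("pics/w10.png",np.clip(p["image"]*1.6,0,255).astype(np.uint8))
  print(n,[(np.round(w(p,q["position"]),4).tolist(),round(q["score"],2)) for q in place_of(p,"socket")[:2]])
E
```

```text
t: 11.18
ee_pos: [0.5541, 0.0172, 0.1424]
tcp_rot: [[-0.022, -0.001, -1.0], [1.0, -0.003, -0.022], [-0.003, -1.0, 0.001]]
ft_force: [10.4, -2.6, -18.4]
opening: 0.26
wrist [([0.5607, -0.0727, 0.1304], 0.7)]
scene [([0.5558, -0.0757, 0.132], 0.72)]
```

View pics/w10.png

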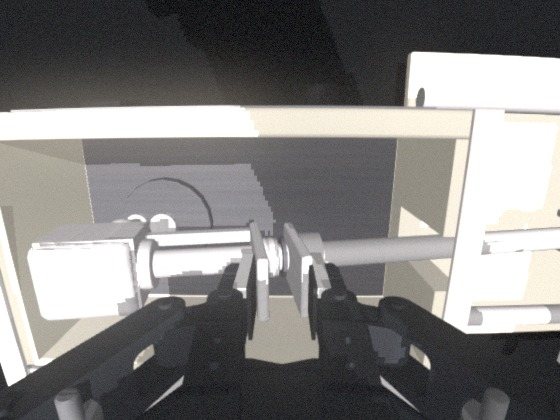

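The head is ~46 mm up and held, and the ball shows at (150,220). I'll add ~8 mm of margin, then wait and check for slip.

```bash
python3 -m handwheel '[{"dx":0.001,"dy":-0.003,"dz":0,"spin":0,"jaw":0.012},{"dx":0.001,"dy":-0.003,"dz":0,"spin":0,"jaw":0.012},{"dx":0,"dy":0,"dz":0,"spin":0,"jaw":0.012},{"dx":0,"dy":0,"dz":0,"spin":0,"jaw":0.012}]' 60
python3 - <<'E'
from h import *
for n in ("wrist","scene"):
  p=camera(n)
  print(n,[(np.round(w(p,q["position"]),4).tolist(),round(q["score"],2)) for q in place_of(p,"socket")[:2]])
E
python3 -m handwheel '[{"dx":0,"dy":0,"dz":0,"spin":0,"jaw":0.012},{"dx":0,"dy":0,"dz":0,"spin":0,"jaw":0.012},{"dx":0,"dy":0,"dz":0,"spin":0,"jaw":0.012},{"dx":0,"dy":0,"dz":0,"spin":0,"jaw":0.012},{"dx":0,"dy":0,"dz":0,"spin":0,"jaw":0.012},{"dx":0,"dy":0,"dz":0,"spin":0,"jaw":0.012},{"dx":0,"dy":0,"dz":0,"spin":0,"jaw":0.012},{"dx":0,"dy":0,"dz":0,"spin":0,"jaw":0.012},{"dx":0,"dy":0,"dz":0,"spin":0,"jaw":0.012},{"dx":0,"dy":0,"dz":0,"spin":0,"jaw":0.012},{"dx":0,"dy":0,"dz":0,"spin":0,"jaw":0.012},{"dx":0,"dy":0,"dz":0,"spin":0,"jaw":0.012}]' 60
python3 - <<'E'
from h import *
for n in ("wrist","scene","top"):
  p=camera(n); cv2.imwrite(f"pics/{n}11.png",np.clip(p["image"]*1.5,0,255).astype(np.uint8))
  print(n,[(l,np.round(w(p,q["position"]),4).tolist(),round(q["score"],2)) for l in("socket","cover_handle") for q in place_of(p,l)[:1]])
E
```

```text
t: 11.72
ee_pos: [0.554, 0.0192, 0.1482]
tcp_rot: [[-0.022, -0.001, -1.0], [1.0, -0.003, -0.022], [-0.003, -1.0, 0.001]]
ft_force: [9.6, -3.5, -15.6]
opening: 0.263
wrist [([0.5632, -0.0712, 0.138], 0.95)]
scene [([0.552, -0.0844, 0.0858], 0.21)]
t: 12.92
ee_pos: [0.5541, 0.0192, 0.1482]
tcp_rot: [[-0.022, -0.001, -1.0], [1.0, -0.003, -0.022], [-0.003, -1.0, 0.001]]
ft_force: [9.3, -2.7, -15.0]
opening: 0.262
wrist [('socket', [0.5609, -0.0717, 0.1397], 0.78)]
scene [('socket', [0.5557, -0.0746, 0.1422], 0.58), ('cover_handle', [0.6646, -0.0082, 0.1632], 0.8)]
top [('socket', [0.5551, -0.0766, 0.1437], 0.94), ('cover_handle', [0.6629, -0.0103, 0.1559], 0.92)]
```

View pics/wrist11.png

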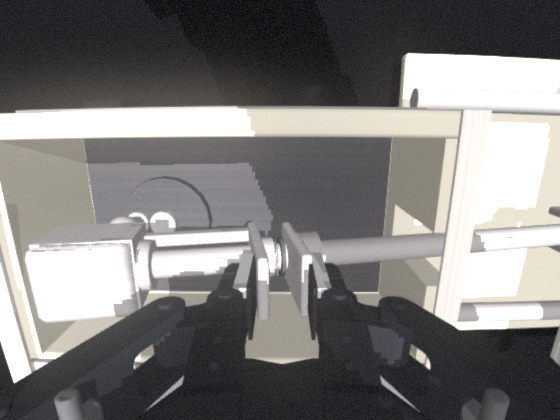

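View pics/scene11.png

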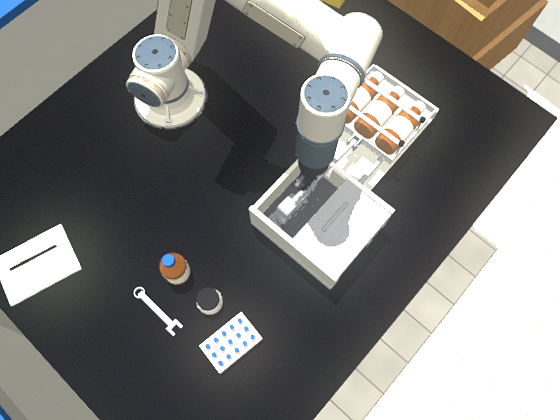

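The head is stable at ~56 mm up for over a second. The handle reads ~2–3 mm less than before, so I'll check the cover's edge directly.

Run:
```python
from h import *
p=camera("top"); a=cv2.imread("pics/top4.png"); b=p["image"]
o=(.5555,-.013);yaw=.021
c=[]
for im in(a,b):
    g=cv2.resize(im[85:245,160:300],None,fx=2.8,fy=3.4,interpolation=cv2.INTER_CUBIC)
    for s in(.13,.14):
      for y in(-45,45):
        u,v=proj(p,sh(o,yaw,[-.03+s,y/1e3,.160])); cv2.circle(g,(int((u-160+.5)*2.8),int((v-85+.5)*3.4)),3,(0,0,255) if s==.14 else (0,255,0),1)
      for y in(-100,100):
        u,v=proj(p,sh(o,yaw,[-.075+s,y/1e3,.133])); cv2.circle(g,(int((u-160+.5)*2.8),int((v-85+.5)*3.4)),3,(0,0,255) if s==.14 else (0,255,0),1)
    c.append(g)
cv2.imwrite("pics/cmp.png",np.hstack(c))
```

```text
(no output)
```

View pics/cmp.png

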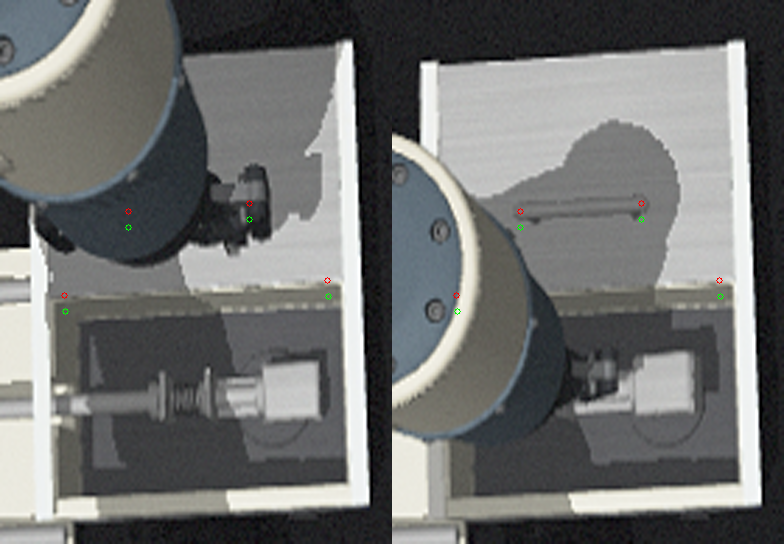

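The cover's edge is at the same row (~286) in both pictures. It matches s=0.140 within ~2 mm, and its rear edge is flush with the casing back, so I'm handing in.

```bash
python3 -c "
from h import *
s=sense();print(s['t'],s['ee_pos'],s['ft_force'],s['opening']);print(close_job())"
```

```text
13.4167 [0.55404924 0.01921961 0.14818812] [  9.37820208  -2.87092663 -15.71267163] 0.266280316240745
the job is handed in; nothing more can be done
None
```

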